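# Fit the guide fence to the bar cutter and lock it

## Robot

A 7-joint arm with a two-finger parallel gripper is mounted at the origin on the work surface. World frame = base frame: x ahead of the robot, y to its left, z up, the work surface at z = 0. Lengths are in m, angles in rad, forces in N, time in s.
With the tool pointing down it reaches from about 0.4 to 0.85 m from the base axis. Payload 4.4 kg.
Tool frame: the origin (TCP) lies between the finger pads; the fingertips stand 22 mm ahead of it and the grasp point (between the pads) lies 3 mm ahead of it; z points along the fingers, y is the line along which they close (so a half turn about z gives the same grasp; the last joint's range is limited). The gripper opens to 94 mm and grips with 3 to 60 N. Pads are 16 mm wide; open, the fingers measure 119 mm over their backs; the gripper's body (75 mm by 177 mm) begins 78 mm behind the grasp point.
Start: joints at [-1.223, 0.628, 0.038, 1.517, -0.027, 0.996, -0.02], TCP at [0.261, 0.595, 0.191] pointing down, gripper open.
Joint ranges: [-3.06, 3.06], [-0.37, 2.12], [-1.25, 1.32], [0.18, 2.47], [-1.1, 4.24], [0.23, 1.98], [-2.94, 2.94]. Speed limits (rad/s): [2.57, 2.57, 3.14, 3.14, 3.14, 3.14, 3.14].

## Interface

Orientations are given as a rotation vector (axis times angle).
In Python, from rig import * gives the robot as it stands.
- The arm moves only by the shell command python3 -m crank 'ROWS' [OPENING] [FORCE]. ROWS is a JSON object of lists of equal length, an entry for each row: "delta_pos": the shift along the tool's x, y, z in cm, a list of three; "delta_rot": the turn, a rotation vector about the tool's x, y, z in rad, a list of three. In form: {"delta_pos": [[tx, ty, tz], ...], "delta_rot": [[rx, ry, rz], ...]}. A call has 1 to 20 rows; each row shifts and turns the commanded pose from where the row before left it, along the tool's axes as they then stand; what a row does not reach is not made up. A row lasts 1/12 s, in which the tool goes at most 41.7 mm and 7.16 degrees, less where a joint would pass 70% of its speed; a pose out of reach is approached as far as the arm can. A call is refused whole if a number of a shift passes 4.17 or a number of a turn 0.125, either way. A call with a gripper value outside its range is refused whole. OPENING is the gripper's target within -1 to 1 (shut at 1, half-way at 0, fully open at -1), set as the call begins (- or left out, the last holds). The fingers move at their own pace and stop on an object; FORCE is the grip in N (left out, the last holds). Time passes only in rows, so rows that do not move let the fingers close. It gives the time, the measured TCP pose, the force, the opening and the grip force at its end, in the units of the state.
- get_state(): the state, without advancing time (a new reading comes with each control period).
- read_camera(name): name is "side" or "top" or "wrist"; returns (picture, depth): 384x512x3 uint8, red, green, blue; 384x512 float32, m along the optical axis (not along the pixel's ray), 0 where there is no reading.
- camera_model(name): a dict with "fx", "fy", "cx", "cy" (pixels), "k1" (the pictures are not rectified: a ray, as slopes to the right and down, at radius r is drawn at 1 + k1 r^2 times it, then the intrinsics apply), "R" (3x3) and "t" (3): a world point X has camera coordinates R X + t. Camera axes: x right, y down, z forward; pixel columns grow to the right and rows downward; lengths in m; the calibration is good to about 2 mm. A picture is of the moment at which its call begins: read the wrist's pose just before it. camera_model takes no time and is no camera call; for the wrist camera it gives the pose at the moment of the call.
- hand_in(): hands the job in; it is judged then, once.
The state is a dict: "clock": time; "q": joint angles; "dq": joint speeds; "effort": joint torques, N m; "tcp_pos": TCP position; "tool_rot": TCP orientation; "contact_force": force on the tool from outside, world axes, zero at the start; "ft_torque": the same for the moment, N m; "grip_width": opening from 0.0 (shut) to 1.0 (fully open); "gripper_force": force on a finger pad.
Only numpy, scipy, OpenCV 4.12 (cv2) and the standard library are available. Lean on these libraries where they do the work, as an engineer would, in place of code of your own. Each camera call takes 0.05 s, during which the arm holds its last target. There are 200 camera calls.

## Task

Fit the dovetailed fence (not the look-alike with a plain straight-sided foot) to the white bar-cutting bed: set it on the open end of the bed, slide it narrow end first along the tapered way and push it firmly until it wedges tight. Then lock it by turning the black thumbscrew clockwise until its clutch first slips, stop turning at once, and let go. Leave the plain fence and the other kitchen things where they are.

Things in the scene. Friction and masses are not known exactly. Their poses are not given: they have to be found in the camera images.
- bed: White plastic cutting bed 315 x 130 x 12 mm, fixed, long along its x; its top is 12 mm above the table. Origin: table level, midway across, 130 mm from the open end (-x) and 185 mm from the thumbscrew end (+x). Two aluminium rails from x = -30 to 110 mm, up to 36 mm above the table and up to 108 mm apart over their outsides, form a dovetail way that narrows towards +x.
- apron (a point): Point on the bed's top, x = -80 mm: middle of the bare part (x = -130 to -30 mm, 100 mm long) in front of the way, where the fence's foot can be set down. Axes as the bed's.
- mouth (a point): Point on the way's floor at its open, wide end (x = -30 mm). The way is undercut 22 degrees and narrows by 5 degrees a side towards +x: the gap between the rails at the floor is 73 mm here and 49 mm at the far end (x = 110 mm), 15 mm less at the rails' top edges, 20 mm above the floor. Axes as the bed's.
- seat (a point): Point on the way's floor at x = 45 mm: where the fence's origin lies when the fence just wedges, with its x along the bed's x. Under a firm push it may go some mm farther; if it stops more than 3 mm short it is not home: held off the middle or askew, one rail bears first (let go so that it settles, then push on). Axes as the bed's.
- shoe: The dovetailed guide fence, bare aluminium, about 0.35 kg, loose on the table. Foot 100 mm long (x = -50 to 50 mm), 18 mm high, sloping sides: at the bottom 69 mm wide at the tail (-x) and 51 mm at the narrow end (+x), at the top 54 and 37 mm. Origin: centre of the underside; x points to the narrow end, which enters the way first. Starts with x within 70 degrees of +y.
- fin (a point): Point on the fence's upright fin to hold it by, 50 mm above its origin. Fin: 12 mm thick (y), 64 mm long (x), from the foot's top to 73 mm above the underside. Fingertips 28 mm or more above the underside clear the rails. Slide on the floor of the way; 10 to 20 N of push along the way wedges it, and it stays when released. Axes as the fence's.
- crossbar (a point): Middle of the fence's cross bar: 110 mm wide (y), 10 mm thick (x), 14 mm high, 42 mm behind the origin (-x) and 38 mm above the underside; it passes over the rails. Axes as the fence's.
- plain_shoe: The look-alike, to be left alone: same aluminium fin and cross bar, but a plain rectangular foot 100 x 72 x 18 mm with upright parallel sides, which does not fit the way. Loose. Origin: centre of the underside; x as on the dovetailed fence.
- wing (a point): Middle of the thumbscrew's black wing grip, 74 mm above the table, on the upright screw axis at x = 155 mm, y = 0 of the bed. Wing: 64 mm long (this point's x), 12 mm thick (y), 34 mm high, on a hub 30 mm across. It turns clockwise from above to tighten; fully tight, before any slip, it lies square across the bed (along the bed's y).
- screw (a joint): Angle of the thumbscrew's spindle, rad, growing clockwise from above as it tightens. It starts between 0 and 0.5 and has a hard stop at 1.2; it turns lightly (about 0.03 N m) and stays where it is left.
- clutch (a joint): Angle by which the wing has slipped on the spindle, rad, 0 at the start, growing clockwise. It slips at about 0.15 N m, so only once the spindle is at its stop, and stays where it is left. Stop at the first slip: 0.1 to 0.3 rad is good, more than 0.6 is overdone.
- jar: Amber glass jar with steel cap, 72 mm across, 130 mm high, loose bystander. Origin: centre of the underside.
- cutter: Steel ring cutter, 60 mm across, 30 mm high, loose bystander. Origin: centre of the underside.
- mug: White mug, 68 mm across, 75 mm high, loose bystander. Origin: centre of the underside.
- bowl: Steel bowl, 120 mm across, 50 mm high, loose bystander. Origin: centre of the underside.
- spatula: Spatula lying flat, loose bystander.
- tin: Steel tin, 72 mm across, 110 mm high, loose bystander. Origin: centre of the underside.
- shaker: Glass shaker with steel cap, 48 mm across, 90 mm high, loose bystander. Origin: centre of the underside.
- ramekin: White ramekin, 70 mm across, 40 mm high, loose bystander. Origin: centre of the underside.
Mind the look-alikes: they are no part of the job. Leave any green or purple look-alike of the shoe alone.

How it is judged:
By the outcome, as a careful person would: the job done as asked, in the order asked, and still so for the second after the job is handed in, with the robot touching nothing.
It also fails if it takes over 72 s, if anything falls off the work surface, if the arm or the gripper's body presses on something with over 40 N, if the wrist force passes 120 N, or if a joint passes its speed limit or range.

## Working session

There is one attempt and no reset: what is moved stays moved. The work goes in short steps, Python scripts to look and compute and a shell command to move; the robot and the scene stay as the last step left them, time stands still between calls to the robot, and variables do not carry over. Pictures are saved under pics/ and viewed, at most 10 in all, crops included, and the job is handed in when it is done.

```bash
mkdir -p pics; cat > h.py <<'E'
from rig import *
import numpy as np, cv2
from scipy.spatial.transform import Rotation as Ro
def snap(n):
    m=camera_model(n); p,d=read_camera(n); np.savez(f'last_{n}.npz',p=p,d=d,**{k:np.array(v) for k,v in m.items()}); return m,p,d
def load(n):
    z=np.load(f'last_{n}.npz'); return z,z['p'],z['d']
def ray(m,u,v):
    K=np.array([[m['fx'],0,m['cx']],[0,m['fy'],m['cy']],[0,0,1]],float)
    x=cv2.undistortPoints(np.array([[[u,v]]],float),K,np.array([m['k1'],0,0,0],float))[0,0]
    return np.array([x[0],x[1],1.])
def at(m,u,v,z=None,d=None):
    R=np.array(m['R']);t=np.array(m['t']);r=ray(m,u,v);c=-R.T@t;w=R.T@r
    s=(z-c[2])/w[2] if z is not None else float(np.median([k for k in d[int(v)-1:int(v)+2,int(u)-1:int(u)+2].ravel() if k>0]))
    return c+s*w
E
python3 - <<'E'
from h import *
for n in ('top','side'):
    m,p,d=snap(n); cv2.imwrite(f'pics/{n}0.png',cv2.resize(p[:,:,::-1],(800,600),interpolation=cv2.INTER_CUBIC))
    print(n,-np.array(m['R']).T@m['t'],m['R'][2],m['fx'])
print(get_state())
E
```

```text
top [0.44029073 0.0256303  1.20325317] [ 0.0553634  -0.0053788  -0.99845178] 364.36174405577754
side [-0.09595218 -1.11588958  0.8985777 ] [ 0.38004329  0.75334539 -0.53669155] 474.2177598568913
{'clock': 0.1, 'q': array([-1.22280108,  0.62922327,  0.0384804 ,  1.51821672, -0.02698582,
        0.9962998 , -0.01998527]), 'dq': array([ 1.45315763e-05, -1.37372558e-03, -2.52814891e-04, -2.38282140e-03,
        1.99493184e-03,  6.95576298e-04,  6.02526161e-04]), 'effort': array([ 2.58354288e-03, -5.50787973e+01,  1.14707731e+00, -1.87116283e+01,
       -5.21674706e-02,  1.92207011e-02,  4.92828758e-05]), 'tcp_pos': array([0.26111319, 0.59459946, 0.19018283]), 'tool_rot': array([-6.45309131e-01, -3.07430612e+00,  2.51687624e-03]), 'contact_force': array([-0.22159633, -0.16957156,  0.15094122]), 'ft_torque': array([-0.02893669, -0.05045057, -0.01188453]), 'gripper_force': 0.0, 'grip_width': 0.9940309468470367}
```

View pics/top0.png

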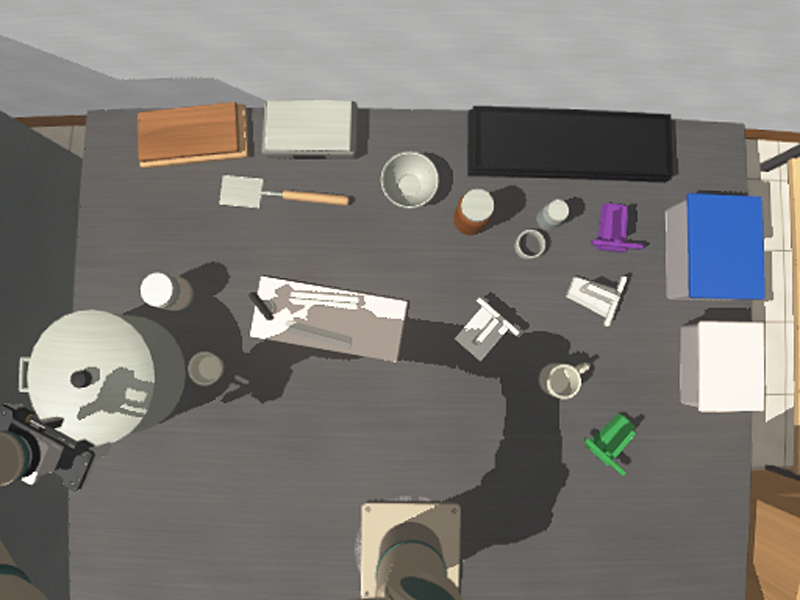

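View pics/side0.png

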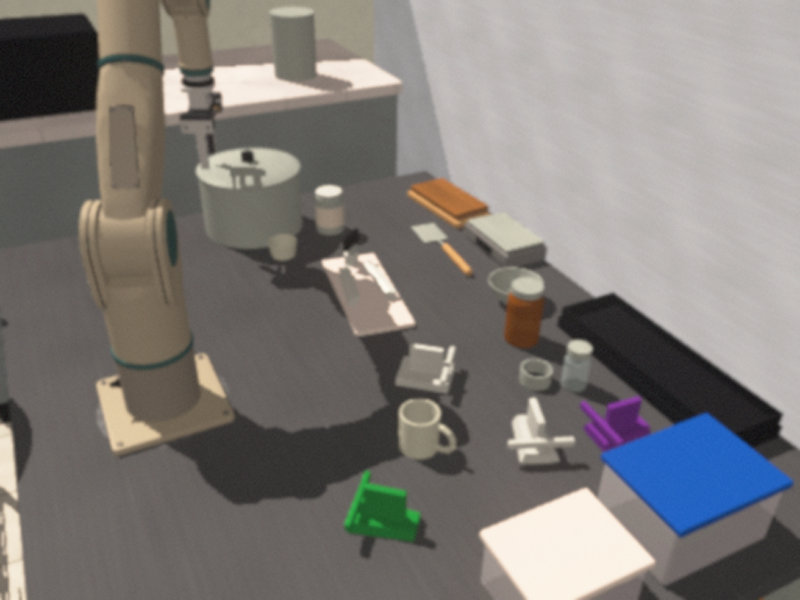

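Candidates (800x600 top picture): aluminium fences at (488,328) and (600,296), purple (614,228), green (612,440). The bed's open end is at right (400,325) and its thumbscrew at left (262,305). I need a close crop of the two bare ones.

```bash
python3 - <<'E'
from h import *
m,p,d=load('top'); a=cv2.resize(p[165:240,280:410,::-1],(800,461),interpolation=cv2.INTER_CUBIC)
cv2.imwrite('pics/c1.png',a)
a=cv2.resize(p[170:235,155:268,::-1],(800,460),interpolation=cv2.INTER_CUBIC)
cv2.imwrite('pics/c2.png',a)
E
```

```text
(no output)
```

View pics/c1.png

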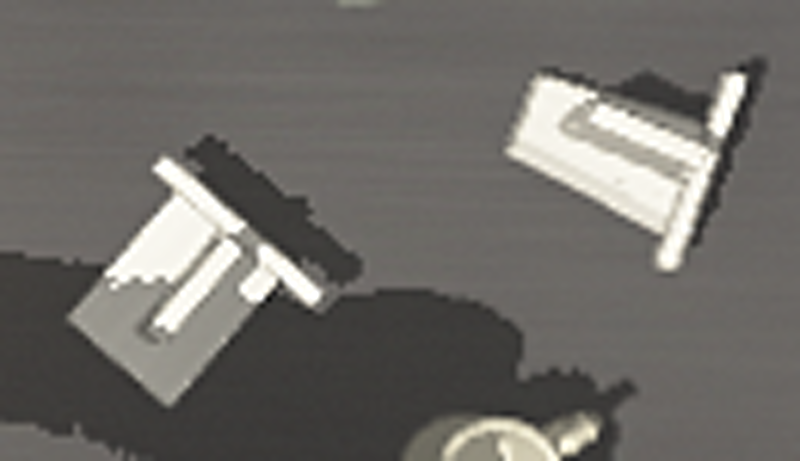

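View pics/c2.png

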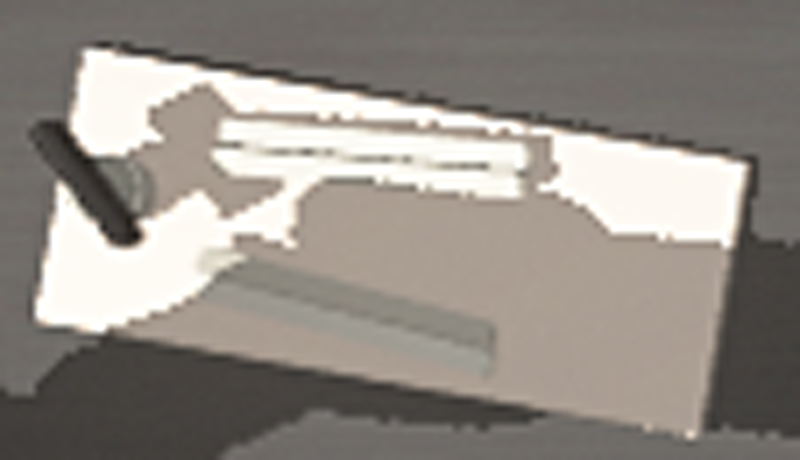

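The right-hand fence tapers, with its narrow end on the left at crop (520,120), so it is the dovetailed one. The other fence has a rectangular foot. In the bed crop I can read the bed corners and the wing ends.

```bash
python3 - <<'E'
from h import *
m,p,d=load('top')
c1=lambda u,v,z:at(m,(u+.5)/6.154+280-.5,(v+.5)/6.154+165-.5,z)
c2=lambda u,v,z:at(m,(u+.5)/7.08+155-.5,(v+.5)/7.08+170-.5,z)
C=[c2(*k,.012) for k in [(85,48),(750,160),(695,437),(37,322)]]
print(np.round(C,4)); 
ax=(C[0]+C[3]-C[1]-C[2])/2; L=np.linalg.norm(ax);yaw=np.arctan2(ax[1],ax[0]);print('bed L',L,'yaw',yaw, np.arctan2(*(C[0]-C[1])[1::-1]),np.arctan2(*(C[3]-C[2])[1::-1]))
cen=np.mean(C,0);u=ax/L;org=cen-u*.0275;print('bed org',org,'apron',org-u*.08,'seat',org+u*.045,'screw',org+u*.155)
a,b=c2(40,130,.091),c2(128,238,.091);print('wing',a,b,(a+b)/2,np.arctan2(*(a-b)[1::-1]))
e,f=c1(735,75,.045),c1(668,268,.045);print('bar',e,f,np.linalg.norm(e-f))
dd=(e-f)/np.linalg.norm(e-f); x=np.array([-dd[1],dd[0],0]); 
g,h=c1(592,110,.073),c1(708,163,.073);print('fin',g,h,np.linalg.norm(g-h),(g+h)/2)
print('xdir bar',x,np.arctan2(x[1],x[0]),'fin yaw',np.arctan2(*(g-h)[1::-1]),'org',(e+f)/2+x*.042)
print('depth top of fin',at(m,280+650/6.154,165+135/6.154,d=d))
print(Ro.from_rotvec(get_state()['tool_rot']).as_matrix())
E
```

```text
[[0.574  0.3248 0.012 ]
 [0.527  0.0137 0.012 ]
 [0.3987 0.0368 0.012 ]
 [0.4458 0.3433 0.012 ]]
bed L 0.3123754978414318 yaw 1.4195924614713513 1.421004695169657 1.4181594584908819
bed org [0.48223353 0.15248712 0.012     ] apron [0.47018326 0.07339988 0.012     ] seat [0.48901181 0.19697369 0.012     ] screw [0.50558093 0.30571864 0.012     ]
wing [0.52893881 0.32360604 0.091     ] [0.48263961 0.28342967 0.091     ] [0.50578921 0.30351785 0.091     ] 0.7147120585412058
bar [ 0.58328499 -0.43603037  0.045     ] [ 0.48060927 -0.39909208  0.045     ] 0.10911800397127022
fin [ 0.56004756 -0.34898355  0.073     ] [ 0.53397899 -0.41015036  0.073     ] 0.06649021199616738 [ 0.54701327 -0.37956696  0.073     ]
xdir bar [0.33851685 0.94096033 0.        ] 1.2254560854631256 fin yaw 1.1679197554889904 org [ 0.54616484 -0.37804089  0.045     ]
depth top of fin [ 0.54642048 -0.38053979  0.07384655]
[[-9.15599310e-01  4.02091444e-01 -6.12072374e-04]
 [ 4.02091907e-01  9.15598068e-01 -1.50888463e-03]
 [-4.62973158e-05 -1.62764307e-03 -9.99998674e-01]]
```

```bash
python3 -m crank '{"delta_pos":[[0,0,-3],[0,0,-3],[0,0,-3],[-2.6,-2.2,0],[-2.6,-2.2,0],[-2.6,-2.2,0],[-2.6,-2.2,0],[-2.6,-2.2,0],[-2.6,-2.2,0],[-2.6,-2.2,0],[-2.6,-2.2,0],[-2.6,-2.2,0],[-2.6,-2.2,0],[-2.6,-2.2,0],[-2.6,-2.2,0],[-2.6,-2.2,0],[-2.6,-2.2,0],[-2.6,-2.2,0],[-2.6,-2.2,0]],"delta_rot":[[0,0,0],[0,0,0],[0,0,0],[0,0,0],[0,0,0],[0,0,0],[0,0,0],[0,0,0],[0,0,0],[0,0,0],[0,0,0],[0,0,0],[0,0,0],[0,0,0],[0,0,0],[0,0,0],[0,0,0],[0,0,0],[0,0,0]]}' -1 30
python3 -m crank '{"delta_pos":[[0,0,0],[0,0,0],[0,0,0],[0,0,0],[0,0,0],[0,0,0],[0,0,0],[0,0,0],[0,0,0],[0,0,0],[0,0,0],[0,0,0],[0,0,0]],"delta_rot":[[0,0,0.12],[0,0,0.12],[0,0,0.12],[0,0,0.12],[0,0,0.12],[0,0,0.12],[0,0,0.12],[0,0,0.12],[0,0,0.12],[0,0,0.12],[0,0,0.12],[0,0,0.12],[0,0,0.08]]}'
cat >> h.py <<'E'
def togo(x,y,z,ty):
    "shift (cm, tool axes) and turn about tool z to TCP (x,y,z), tool y at angle ty"
    s=get_state();R=Ro.from_rotvec(s['tool_rot']).as_matrix();a=np.arctan2(R[1,1],R[0,1])
    print('tcp',np.round(s['tcp_pos'],4),'ty',round(a,4),'tilt',np.round(R[:,2],4),'clock',s['clock'],'F',np.round(s['contact_force'],1),'M',np.round(s['ft_torque'],2),'grip',round(s['grip_width'],3),round(s['gripper_force'],1),'q7',round(s['q'][6],2))
    print('shift cm',np.round(R.T@(np.array([x,y,z])-s['tcp_pos'])*100,2),'turn',round(-((ty-a+np.pi/2)%np.pi-np.pi/2),3))
E
python3 -c "
from h import *
togo(.546,-.379,.25,1.20-np.pi/2)"
```

```text
clock: 1.68
tcp_pos: [0.5009, 0.104, 0.2808]
tool_rot: [-0.645, -3.074, 0.0]
contact_force: [0.3, 0.4, -0.1]
grip_width: 1.002
gripper_force: 0.0
clock: 2.77
tcp_pos: [0.5003, 0.1056, 0.2806]
tool_rot: [-2.591, -1.777, 0.001]
contact_force: [0.1, 0.6, 0.0]
grip_width: 1.0
gripper_force: 0.0
tcp [0.5003 0.1056 0.2806] ty -0.3686 tilt [-9.e-04 -2.e-04 -1.e+00] clock 2.7667 F [0.1 0.6 0. ] M [-0.05  0.09  0.03] grip 1.0 0.0 q7 -0.4
shift cm [-43.56  21.73   3.07] turn 0.002
```

```bash
python3 -m crank '{"delta_pos":[[-2.9,1.45,0],[-2.9,1.45,0],[-2.9,1.45,0],[-2.9,1.45,0],[-2.9,1.45,0],[-2.9,1.45,0],[-2.9,1.45,0],[-2.9,1.45,0],[-2.9,1.45,0],[-2.9,1.45,0],[-2.9,1.45,0],[-2.9,1.45,0],[-2.9,1.45,0],[-2.9,1.45,0],[-2.9,1.45,1],[0,0,2],[0,0,2],[0,0,0]],"delta_rot":[[0,0,0],[0,0,0],[0,0,0],[0,0,0],[0,0,0],[0,0,0],[0,0,0],[0,0,0],[0,0,0],[0,0,0],[0,0,0],[0,0,0],[0,0,0],[0,0,0],[0,0,0],[0,0,0],[0,0,0],[0,0,0]]}'
python3 - <<'E'
from h import *
togo(.546,-.379,.053,1.20-np.pi/2)
m,p,d=snap('wrist'); cv2.imwrite('pics/w1.png',cv2.resize(p[:,:,::-1],(800,600)))
E
```

```text
clock: 4.27
tcp_pos: [0.5471, -0.3768, 0.2262]
tool_rot: [-2.581, -1.778, 0.004]
contact_force: [-0.2, 1.0, -0.6]
grip_width: 1.002
gripper_force: 0.0
tcp [ 0.5471 -0.3768  0.2262] ty -0.3643 tilt [-0.0068  0.0051 -1.    ] clock 4.2667 F [-0.2  1.  -0.6] M [0.05 0.09 0.03] grip 1.002 0.0 q7 0.49
shift cm [-0.28  0.11 17.32] turn 0.006
```

View pics/w1.png

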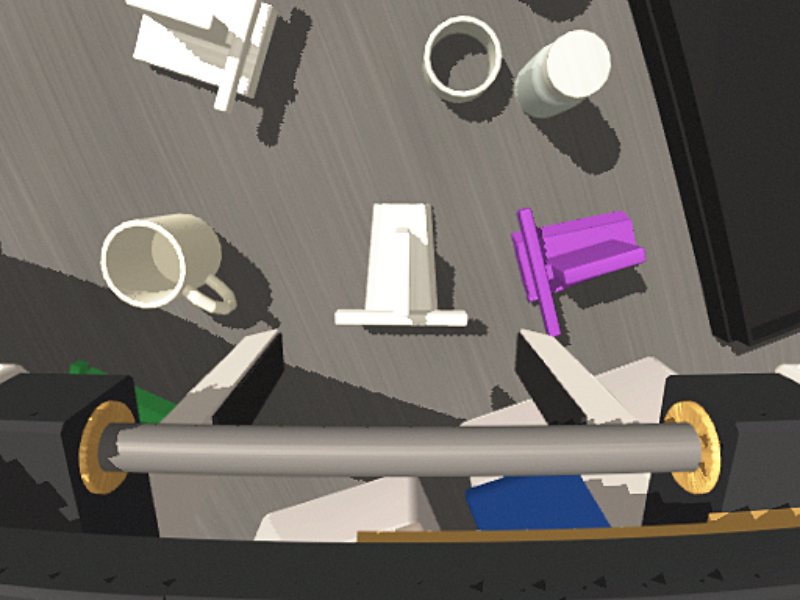

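The wrist view shows the tapered foot and its bar, centred at (402,270), so the choice is right. The mug and the purple fence are clear of the fingers.

```bash
python3 - <<'E'
from h import *
m,p,d=load('wrist'); s=.64
A=lambda u,v,z:at(m,u*s,v*s,z)
e,f=A(466,311,.045),A(337,312,.045);print('bar',e,f,np.linalg.norm(e-f),np.arctan2(*(f-e)[1::-1])-np.pi/2)
g,h=A(402.5,230,.073),A(403,310,.073);print('fin',g,h,np.linalg.norm(g-h),np.arctan2(*(g-h)[1::-1]))
for u,v in((402,250),(402,290)):print(at(m,u*s,v*s,d=d))
n1,n2,t1,t2=A(374,205,.018),A(430,205,.018),A(366,308,.018),A(438,308,.018)
print('foot top',(n1+n2)/2,(t1+t2)/2,np.linalg.norm(n1-n2),np.arctan2(*((n1+n2)-(t1+t2))[1::-1]))
print('axis',np.linalg.norm(n1+n2-t1-t2)/2)
E
```

```text
bar [ 0.58393122 -0.42992233  0.045     ] [ 0.48443719 -0.39318008  0.045     ] 0.1060615636049044 1.2170401920219258
fin [ 0.55970476 -0.34695226  0.073     ] [ 0.53859008 -0.40367541  0.073     ] 0.06052558457894697 1.2144466892227022
[ 0.55409093 -0.36069941  0.07207069]
[ 0.54340357 -0.38885604  0.07298175]
foot top [ 0.56473235 -0.33221823  0.018     ] [ 0.53304166 -0.41565624  0.018     ] 0.046909674805043565 1.2078142217999743
axis 0.08925357305867183
```

```bash
python3 -m crank '{"delta_pos":[[-0.1,0,2],[0,0,2],[0,0,2],[0,0,2],[0,0,2],[0,0,2],[0,0,2],[0,0,2],[0,0,1],[0,0,0],[0,0,0]],"delta_rot":[[0,0,-0.006],[0,0,0],[0,0,0],[0,0,0],[0,0,0],[0,0,0],[0,0,0],[0,0,0],[0,0,0],[0,0,0],[0,0,0]]}'
python3 -c "
from h import *
togo(.547,-.378,.055,1.213-np.pi/2)"
```

```text
clock: 5.23
tcp_pos: [0.5498, -0.3794, 0.0618]
tool_rot: [2.579, 1.792, 0.0]
contact_force: [0.0, -0.1, -0.3]
grip_width: 1.003
gripper_force: 0.0
tcp [ 0.5498 -0.3794  0.0618] ty -0.3565 tilt [ 6.e-04 -5.e-04 -1.e+00] clock 5.2333 F [ 0.  -0.1 -0.3] M [-0.06  0.08 -0.06] grip 1.003 0.0 q7 0.58
shift cm [ 0.03 -0.31  0.68] turn 0.001
```

```bash
python3 -m crank '{"delta_pos":[[0,-0.3,0.6],[0,0,0],[0,0,0]],"delta_rot":[[0,0,0],[0,0,0],[0,0,0]]}'
python3 -m crank '{"delta_pos":[[0,0,0],[0,0,0],[0,0,0],[0,0,0],[0,0,0],[0,0,0],[0,0,0],[0,0,0],[0,0,0],[0,0,0]],"delta_rot":[[0,0,0],[0,0,0],[0,0,0],[0,0,0],[0,0,0],[0,0,0],[0,0,0],[0,0,0],[0,0,0],[0,0,0]]}' 1 35
python3 -c "
from h import *
togo(.547,-.378,.055,1.213-np.pi/2)"
```

```text
clock: 5.48
tcp_pos: [0.5465, -0.3784, 0.0557]
tool_rot: [2.58, 1.791, 0.001]
contact_force: [0.4, 0.1, 0.3]
grip_width: 1.0
gripper_force: 0.0
clock: 6.32
tcp_pos: [0.5464, -0.3781, 0.0549]
tool_rot: [-2.581, -1.792, 0.0]
contact_force: [-0.2, -1.1, -0.4]
grip_width: 0.332
gripper_force: 0.0
tcp [ 0.5464 -0.3781  0.0549] ty -0.3571 tilt [-1.e-04  1.e-04 -1.e+00] clock 6.3167 F [-0.2 -1.1 -0.4] M [-0.04  0.08  0.01] grip 0.332 0.0 q7 0.59
shift cm [ 0.04  0.06 -0.01] turn 0.001
```

```bash
python3 -m crank '{"delta_pos":[[0,0,0],[0,0,0],[0,0,0],[0,0,0],[0,0,0],[0,0,0],[0,0,0]],"delta_rot":[[0,0,0],[0,0,0],[0,0,0],[0,0,0],[0,0,0],[0,0,0],[0,0,0]]}'
python3 -m crank '{"delta_pos":[[0,0,-0.5],[0,0,-1.5],[0,0,-2.5],[0,0,-3],[0,0,-3],[0,0,-2.5],[0,0,0],[0,0,0]],"delta_rot":[[0,0,0],[0,0,0],[0,0,0],[0,0,0],[0,0,0],[0,0,0],[0,0,0],[0,0,0]]}'
python3 -c "
from h import *
togo(.468,.060,.175,1.4195-np.pi/2)"
```

```text
clock: 6.9
tcp_pos: [0.5465, -0.3782, 0.0549]
tool_rot: [2.58, 1.792, 0.0]
contact_force: [0.9, -0.1, -0.9]
grip_width: 0.115
gripper_force: 35.0
clock: 7.57
tcp_pos: [0.5466, -0.3785, 0.1859]
tool_rot: [2.579, 1.791, 0.001]
contact_force: [0.3, 0.4, -3.1]
grip_width: 0.12
gripper_force: 35.0
tcp [ 0.5466 -0.3785  0.1859] ty -0.3571 tilt [ 1.6e-03 -9.0e-04 -1.0e+00] clock 7.5667 F [ 0.3  0.4 -3.1] M [ 0.05  0.08 -0.  ] grip 0.12 35.0 q7 0.52
shift cm [ 38.33 -22.69   1.04] turn -0.206
```

```bash
python3 -m crank '{"delta_pos":[[1,-0.6,0],[2.5,-1.5,0],[2.6,-1.5,0],[2.6,-1.5,0],[2.6,-1.5,0],[2.6,-1.5,0],[2.6,-1.5,0],[2.6,-1.5,0],[2.6,-1.5,0],[2.6,-1.5,0],[2.6,-1.5,0],[2.6,-1.5,0],[2.6,-1.5,0],[2.6,-1.5,0],[2.6,-1.5,0],[2,-1.2,0],[0,0,0],[0,0,0]],"delta_rot":[[0,0,0],[0,0,0],[0,0,0],[0,0,0],[0,0,0],[0,0,0],[0,0,0],[0,0,0],[0,0,0],[0,0,0],[0,0,0],[0,0,0],[0,0,0],[0,0,0],[0,0,0],[0,0,-0.1],[0,0,-0.106],[0,0,0]]}'
python3 - <<'E'
from h import *
togo(.4694,.0685,.12,1.4195-np.pi/2)
m,p,d=snap('wrist'); cv2.imwrite('pics/w2.png',cv2.resize(p[:,:,::-1],(800,600)))
snap('top')
E
```

```text
clock: 9.07
tcp_pos: [0.4679, 0.0715, 0.1832]
tool_rot: [-2.374, -2.054, 0.005]
contact_force: [0.4, -0.1, -3.5]
grip_width: 0.116
gripper_force: 35.0
tcp [0.4679 0.0715 0.1832] ty -0.1442 tilt [-4.2e-03 -4.0e-04 -1.0e+00] clock 9.0667 F [ 0.4 -0.1 -3.5] M [-0.13  0.07 -0.  ] grip 0.116 35.0 q7 -0.03
shift cm [-0.27  0.22  6.32] turn 0.007
```

View pics/w2.png

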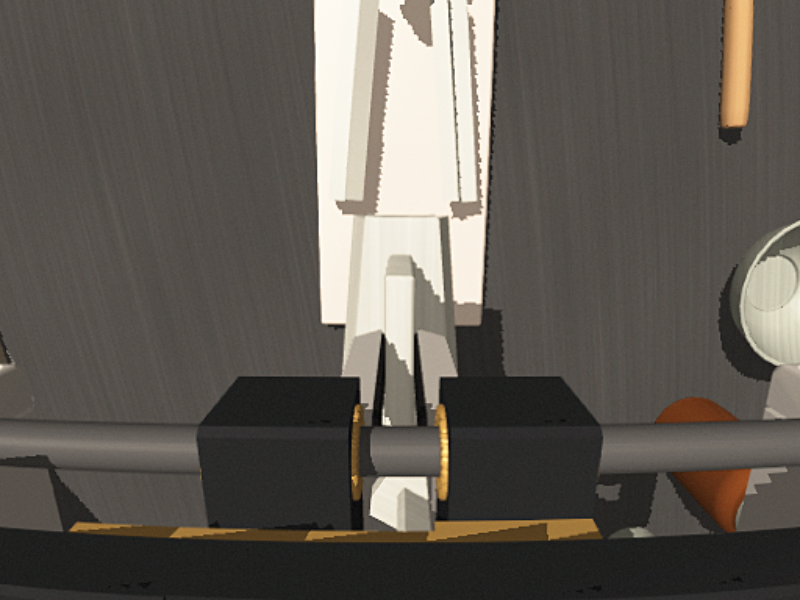

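The wrist view shows the held fence pointing down the bed. The bed corners are at (322,324) and (482,322), and the rail ends at (337..365,202) and (458..478,202).

```bash
python3 - <<'E'
from h import *
m,p,d=load('wrist'); s=.64
A=lambda u,v,z:at(m,u*s,v*s,z)
l0,l1=A(322,323,.012),A(315,3,.012);r0,r1=A(482,320,.012),A(495,3,.012)
print('bed L',l0,l1,np.arctan2(*(l1-l0)[1::-1]),'R',r0,r1,np.arctan2(*(r1-r0)[1::-1]),'w',np.linalg.norm(l0-r0),np.linalg.norm(l1-r1))
for a in(1.4195,):
  n=np.array([-np.sin(a),np.cos(a),0])
  print('lat mid bed',((l0+r0)/2)@n,((l1+r1)/2)@n,'ref bed org lat',np.array([.4822,.1525,0])@n, 'tcp',get_state()['tcp_pos']@n)
  print('along: open end',l0@[np.cos(a),np.sin(a),0],'org',np.array([.4822,.1525])@[np.cos(a),np.sin(a)])
  for k in[(337,202),(365,202),(458,202),(478,202)]:print('rail',A(*k,.036),A(*k,.036)@n)
cv2.imwrite('pics/w3.png',cv2.resize(p[0:215,190:330,::-1],(520,799),interpolation=cv2.INTER_CUBIC)[:600])
T=1.4195;mt,pt,dt=load('top')
E
```

```text
bed L [0.39910104 0.03646376 0.012     ] [0.43546544 0.27045767 0.012     ] 1.4166221310862994 R [0.52700099 0.02065258 0.012     ] [0.56202071 0.2520008  0.012     ] 1.4205645307210082 w 0.128873549044206 0.1278940635081694
lat mid bed -0.4534570848176699 -0.45367328649995864 ref bed org lat -0.45370683510519344 tcp -0.4532256114846324
along: open end 0.09619964171843598 org 0.22343499676377654
rail [0.43103055 0.12988151 0.036     ] -0.4065309718148435
rail [0.45073704 0.12696875 0.036     ] -0.4264513510244929
rail [0.51604348 0.11755428 0.036     ] -0.4924307188946812
rail [0.53012884 0.11557187 0.036     ] -0.5066539632211852
```

View pics/w3.png

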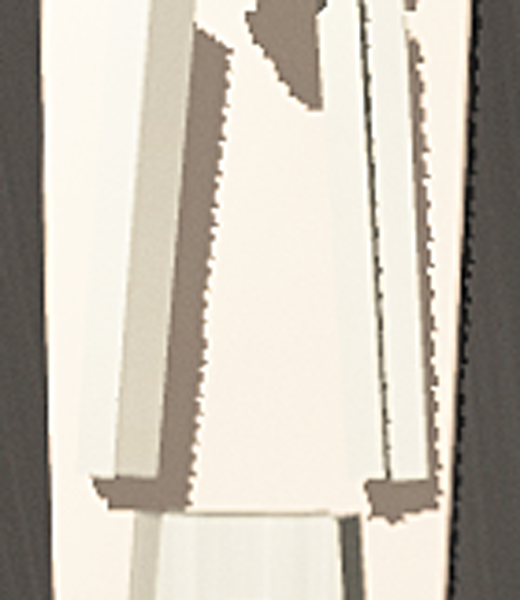

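```bash
cat >> h.py <<'E'
BY=1.419;BU=np.array([np.cos(BY),np.sin(BY),0]);BN=np.array([-np.sin(BY),np.cos(BY),0])
BO=0.225*BU-.4535*BN
def bed(x,z,y=0.,dy=0.):
    p=BO+x*BU+y*BN; togo(p[0],p[1],z,BY+dy-np.pi/2)
    q=get_state()['tcp_pos']-BO; print('in bed x %.1f y %.1f mm'%(q@BU*1000,q@BN*1000))
E
python3 -c "
from h import *
bed(-.085,.075)"
```

```text
tcp [0.469  0.069  0.1839] ty -0.1544 tilt [-0.0025 -0.001  -1.    ] clock 9.1667 F [ 0.6  1.  -3.8] M [-0.06 -0.01  0.01] grip 0.117 35.0 q7 -0.03
shift cm [ 0.1   0.06 10.89] turn -0.003
in bed x -85.8 y 0.3 mm
```

```bash
python3 -m crank '{"delta_pos":[[0.1,0.05,1.5],[0,0,2],[0,0,2],[0,0,2],[0,0,2],[0,0,1.4],[0,0,0],[0,0,0],[0,0,0]],"delta_rot":[[0,0,-0.003],[0,0,0],[0,0,0],[0,0,0],[0,0,0],[0,0,0],[0,0,0],[0,0,0],[0,0,0]]}'
python3 -c "
from h import *
bed(-.085,.067)"
```

```text
clock: 9.92
tcp_pos: [0.4713, 0.0697, 0.0764]
tool_rot: [2.382, 2.048, 0.0]
contact_force: [0.7, 0.3, -2.0]
grip_width: 0.118
gripper_force: 35.0
tcp [0.4713 0.0697 0.0764] ty -0.1506 tilt [ 7.e-04 -5.e-04 -1.e+00] clock 9.9167 F [ 0.7  0.3 -2. ] M [-0.06  0.08 -0.04] grip 0.118 35.0 q7 0.1
shift cm [-0.02 -0.18  0.94] turn 0.001
in bed x -84.8 y -1.8 mm
```

```bash
python3 -m crank '{"delta_pos":[[0,-0.18,0],[0,0,0.4],[0,0,0.4],[0,0,0.1],[0,0,0],[0,0,0]],"delta_rot":[[0,0,0],[0,0,0],[0,0,0],[0,0,0],[0,0,0],[0,0,0]]}'
python3 -c "
from h import *
bed(-.04,.067)"
```

```text
clock: 10.42
tcp_pos: [0.469, 0.071, 0.067]
tool_rot: [-2.38, -2.051, -0.0]
contact_force: [0.1, 0.3, -2.8]
grip_width: 0.119
gripper_force: 35.0
tcp [0.469 0.071 0.067] ty -0.148 tilt [-1.e-04  1.e-04 -1.e+00] clock 10.4167 F [ 0.1  0.3 -2.8] M [-0.05  0.07 -0.02] grip 0.119 35.0 q7 0.11
shift cm [ 4.39  0.08 -0.  ] turn 0.004
in bed x -83.9 y 0.7 mm
```

```bash
python3 -m crank '{"delta_pos":[[0,0.08,0.08],[0,0,0],[0.5,0,0],[1,0,0],[1,0,0],[1,0,0],[1,0,0],[1,0,0],[0.5,0,0],[0,0,0],[0,0,0]],"delta_rot":[[0,0,0.004],[0,0,0],[0,0,0],[0,0,0],[0,0,0],[0,0,0],[0,0,0],[0,0,0],[0,0,0],[0,0,0],[0,0,0]]}'
python3 -c "
from h import *
bed(0.03,.066)"
```

```text
clock: 11.33
tcp_pos: [0.4801, 0.132, 0.0667]
tool_rot: [2.381, 2.048, 0.004]
contact_force: [0.3, 0.3, 5.0]
grip_width: 0.118
gripper_force: 35.0
tcp [0.4801 0.132  0.0667] ty -0.1503 tilt [ 0.0024  0.0011 -1.    ] clock 11.3333 F [0.3 0.3 5. ] M [-0.21  0.1  -0.  ] grip 0.118 35.0 q7 -0.0
shift cm [ 5.19 -0.11  0.08] turn 0.001
in bed x -21.9 y -1.2 mm
```

```bash
python3 -m crank '{"delta_pos":[[0.5,-0.1,0],[1,0,0],[1,0,0],[1,0,0],[1,0,0],[0.4,0,0],[0,0,0],[0,0,0]],"delta_rot":[[0,0,0],[0,0,0],[0,0,0],[0,0,0],[0,0,0],[0,0,0],[0,0,0],[0,0,0]]}'
python3 -c "
from h import *
bed(0.045,.066)"
```

```text
clock: 12.0
tcp_pos: [0.4862, 0.1804, 0.0667]
tool_rot: [2.382, 2.048, 0.003]
contact_force: [-0.6, -1.2, 6.1]
grip_width: 0.122
gripper_force: 35.0
tcp [0.4862 0.1804 0.0667] ty -0.1506 tilt [ 0.002  0.001 -1.   ] clock 12.0 F [-0.6 -1.2  6.1] M [-0.32  0.1   0.  ] grip 0.122 35.0 q7 -0.09
shift cm [1.81 0.02 0.07] turn 0.001
in bed x 26.9 y 0.2 mm
```

Now push gently, watching the force.

```bash
python3 -m crank '{"delta_pos":[[0.4,0,0],[0.4,0,0],[0.3,0,0],[0.2,0,0],[0.2,0,0],[0,0,0]],"delta_rot":[[0,0,0],[0,0,0],[0,0,0],[0,0,0],[0,0,0],[0,0,0]]}'
python3 -c "
from h import *
bed(0.045,.066)"
```

```text
clock: 12.5
tcp_pos: [0.4882, 0.1937, 0.0667]
tool_rot: [2.382, 2.046, 0.001]
contact_force: [-0.8, -3.8, 7.2]
grip_width: 0.12
gripper_force: 35.0
tcp [0.4882 0.1937 0.0667] ty -0.1516 tilt [ 1.2e-03 -7.0e-04 -1.0e+00] clock 12.5 F [-0.8 -3.8  7.2] M [-0.99  0.23 -0.02] grip 0.12 35.0 q7 -0.12
shift cm [0.47 0.02 0.07] turn 0.0
in bed x 40.3 y 0.2 mm
```

```bash
python3 -m crank '{"delta_pos":[[0.2,0,0],[0.2,0,0],[0.2,0,0],[0,0,0]],"delta_rot":[[0,0,0],[0,0,0],[0,0,0],[0,0,0]]}'
python3 -c "
from h import *
bed(0.045,.066)"
```

```text
clock: 12.83
tcp_pos: [0.4887, 0.1982, 0.0667]
tool_rot: [2.383, 2.045, -0.002]
contact_force: [-1.3, -6.1, 9.5]
grip_width: 0.117
gripper_force: 35.0
tcp [0.4887 0.1982 0.0667] ty -0.1523 tilt [ 4.0e-04 -2.3e-03 -1.0e+00] clock 12.8333 F [-1.3 -6.1  9.5] M [-1.74  0.37 -0.05] grip 0.117 35.0 q7 -0.13
shift cm [0.02 0.04 0.07] turn -0.001
in bed x 44.8 y 0.4 mm
```

```bash
python3 -m crank '{"delta_pos":[[0.2,0,0],[0.2,0,0],[0.2,0,0],[0,0,0]],"delta_rot":[[0,0,0],[0,0,0],[0,0,0],[0,0,0]]}'
python3 -c "
from h import *
bed(0.045,.066)"
```

```text
clock: 13.17
tcp_pos: [0.4887, 0.1983, 0.0667]
tool_rot: [2.383, 2.039, -0.011]
contact_force: [-2.6, -16.7, 13.5]
grip_width: 0.121
gripper_force: 35.0
tcp [0.4887 0.1983 0.0667] ty -0.1554 tilt [-0.0019 -0.0087 -1.    ] clock 13.1667 F [ -2.6 -16.7  13.5] M [-4.32  0.85  0.09] grip 0.121 35.0 q7 -0.14
shift cm [0.01 0.04 0.07] turn -0.004
in bed x 44.9 y 0.4 mm
```

```bash
python3 -m crank '{"delta_pos":[[0,0,0],[0,0,0],[-0.5,0,-0.1],[0,0,0],[0,0,0]],"delta_rot":[[0,0,0],[0,0,0],[0,0,0],[0,0,0],[0,0,0]]}' 0.5
python3 -c "
from h import *
bed(0.045,.067)"
python3 -m crank '{"delta_pos":[[0,0,0],[0,0,0],[0,0,0],[0,0,0],[0,0,0],[0,0,0]],"delta_rot":[[0,0,0],[0,0,0],[0,0,0],[0,0,0],[0,0,0],[0,0,0]]}' 1
python3 -c "
from h import *
bed(0.045,.067)"
```

```text
clock: 13.58
tcp_pos: [0.4885, 0.2012, 0.0671]
tool_rot: [-2.383, -2.047, -0.001]
contact_force: [0.8, -0.3, 0.5]
grip_width: 0.25
gripper_force: 0.0
tcp [0.4885 0.2012 0.0671] ty -0.1513 tilt [-1.e-04  6.e-04 -1.e+00] clock 13.5833 F [ 0.8 -0.3  0.5] M [-0.07  0.08  0.03] grip 0.25 0.0 q7 -0.13
shift cm [-0.28  0.11  0.01] turn 0.001
in bed x 47.8 y 1.1 mm
clock: 14.08
tcp_pos: [0.489, 0.2008, 0.0671]
tool_rot: [2.383, 2.046, 0.001]
contact_force: [2.5, 1.7, -3.0]
grip_width: 0.117
gripper_force: 35.0
tcp [0.489  0.2008 0.0671] ty -0.1518 tilt [ 8.e-04  4.e-04 -1.e+00] clock 14.0833 F [ 2.5  1.7 -3. ] M [ 0.31 -0.36 -0.02] grip 0.117 35.0 q7 -0.13
shift cm [-0.24  0.05  0.01] turn -0.0
in bed x 47.4 y 0.5 mm
```

```bash
python3 -m crank '{"delta_pos":[[0.2,0,0],[0.2,0,0],[0.2,0,0],[0.2,0,0],[0,0,0]],"delta_rot":[[0,0,0],[0,0,0],[0,0,0],[0,0,0],[0,0,0]]}'
python3 -c "
from h import *
bed(0.045,.067)"
```

```text
clock: 14.5
tcp_pos: [0.489, 0.201, 0.0671]
tool_rot: [2.384, 2.039, -0.012]
contact_force: [-1.6, -14.0, 4.6]
grip_width: 0.117
gripper_force: 35.0
tcp [0.489  0.201  0.0671] ty -0.1559 tilt [-0.0024 -0.0085 -1.    ] clock 14.5 F [ -1.6 -14.    4.6] M [-3.48  0.18  0.04] grip 0.117 35.0 q7 -0.14
shift cm [-0.26  0.05  0.01] turn -0.004
in bed x 47.6 y 0.5 mm
```

```bash
python3 -m crank '{"delta_pos":[[0.2,0,0],[0.2,0,0],[0.2,0,0],[0.2,0,0],[0,0,0]],"delta_rot":[[0,0,0],[0,0,0],[0,0,0],[0,0,0],[0,0,0]]}'
python3 -c "
from h import *
bed(0.045,.067)"
```

```text
clock: 14.92
tcp_pos: [0.489, 0.2012, 0.0671]
tool_rot: [2.384, 2.031, -0.024]
contact_force: [-2.8, -27.9, 11.7]
grip_width: 0.118
gripper_force: 35.0
tcp [0.489  0.2012 0.0671] ty -0.1599 tilt [-0.0056 -0.0171 -0.9998] clock 14.9167 F [ -2.8 -27.9  11.7] M [-6.91  0.9   0.09] grip 0.118 35.0 q7 -0.16
shift cm [-0.28  0.05  0.01] turn -0.008
in bed x 47.8 y 0.5 mm
```

```bash
python3 -m crank '{"delta_pos":[[-0.8,0,0],[-0.8,0,0],[0,0,0],[0,0,0],[0,0,0],[0,0,0],[0,0,-1],[0,0,-3],[0,0,-3],[0,0,-3],[0,0,-3],[0,0,-2],[0,0,0],[0,0,0]],"delta_rot":[[0,0,0],[0,0,0],[0,0,0],[0,0,0],[0,0,0],[0,0,0],[0,0,0],[0,0,0],[0,0,0],[0,0,0],[0,0,0],[0,0,0],[0,0,0],[0,0,0]]}' 0
python3 - <<'E'
from h import *
bed(0.09,.2)
m,p,d=snap('top')
cv2.imwrite('pics/t2.png',cv2.resize(p[165:235,155:268,::-1],(800,496),interpolation=cv2.INTER_CUBIC))
m,p,d=snap('wrist'); cv2.imwrite('pics/w4.png',cv2.resize(p[:,:,::-1],(800,600)))
E
```

```text
clock: 16.08
tcp_pos: [0.4891, 0.2012, 0.2186]
tool_rot: [2.383, 2.047, 0.005]
contact_force: [-0.9, 0.3, -0.5]
grip_width: 0.498
gripper_force: 0.0
tcp [0.4891 0.2012 0.2186] ty -0.1511 tilt [ 0.0024  0.0018 -1.    ] clock 16.0833 F [-0.9  0.3 -0.5] M [-0.09  0.11  0.04] grip 0.498 0.0 q7 -0.27
shift cm [4.21 0.04 1.87] turn 0.001
in bed x 47.9 y 0.4 mm
```

View pics/w4.png

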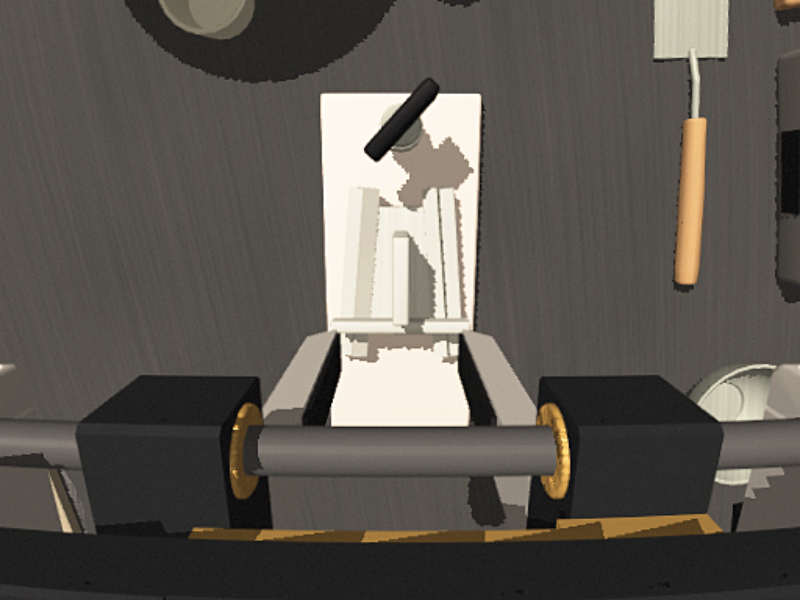

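The fence sits between the rails, with its foot end at about (402,207), the rail ends at row 188 and the bed end at row 94. The wing runs from (373,155) to (430,85).

```bash
python3 - <<'E'
from h import *
m,p,d=load('wrist'); s=.64
def A(u,v,z):
    P=at(m,u*s,v*s,z); q=P-BO; return P.round(4),(q@BU*1000).round(1),(q@BN*1000).round(1)
for n,k in dict(bedendL=(321,94,.012),bedendR=(481,94,.012),railL=(365,188,.036),railR=(443,189,.036),foot=(402,207,.030),barL=(332,319,.057),barR=(470,319,.057),finN=(401,234,.085),finT=(401,319,.085),w1=(430,84,.091),w2=(373,156,.091)).items(): print(n,*A(*k))
a=A(430,84,.091)[0];b=A(373,156,.091)[0];print('wing ang',np.arctan2(*(a-b)[1::-1]),(a+b)/2, np.linalg.norm(a-b))
E
```

```text
bedendL [0.4468 0.3447 0.012 ] 183.3 64.0
bedendR [0.5731 0.3254 0.012 ] 183.4 -63.8
railL [0.4712 0.2662 0.036 ] 109.4 28.0
railR [0.5309 0.2564 0.036 ] 108.7 -32.6
foot [0.4974 0.2471 0.03  ] 94.5 -0.8
barL [0.4306 0.1716 0.057 ] 9.8 53.8
barR [0.537  0.1554 0.057 ] 9.9 -53.8
finN [0.4941 0.2319 0.085 ] 78.9 0.2
finT [0.485  0.1717 0.085 ] 18.1 0.1
w1 [0.5268 0.3245 0.091 ] 175.5 -18.2
w2 [0.4837 0.2858 0.091 ] 130.6 18.6
wing ang 0.731660219713012 [0.50525 0.30515 0.091  ] 0.05792495144581481
```

Fence end is 14.6 mm short of the rail ends, so its origin is at about 45 mm, which is home. Next is the thumbscrew.

```bash
python3 -m crank '{"delta_pos":[[1,0,0],[2.5,0,0],[2.5,0,0],[2.5,0,0],[1.6,0,0],[0.5,0,0],[0,0,2],[0,0,2],[0,0,2],[0,0,2],[0,0,1],[0,0,0],[0,0,0],[0,0,0]],"delta_rot":[[0,0,0],[0,0,0],[0,0,0],[0,0,0],[0,0,0],[0,0,0],[0,0,0.12],[0,0,0.12],[0,0,0.12],[0,0,0.12],[0,0,0.12],[0,0,0.10],[0,0,0],[0,0,0]]}' 0
python3 -c "
from h import *
bed(0.1545,.083,dy=.72-BY)
bed(0.1545,.083,dy=.72-BY)"
```

```text
clock: 17.35
tcp_pos: [0.5044, 0.3045, 0.1265]
tool_rot: [2.939, 1.108, -0.002]
contact_force: [0.5, -0.2, 1.0]
grip_width: 0.501
gripper_force: 0.0
tcp [0.5044 0.3045 0.1265] ty -0.8498 tilt [-8.0e-04 -1.6e-03 -1.0e+00] clock 17.35 F [ 0.5 -0.2  1. ] M [-0.1   0.12 -0.  ] grip 0.501 0.0 q7 -0.9
shift cm [ 0.24 -0.07  4.35] turn 0.001
in bed x 152.3 y 0.9 mm
tcp [0.5044 0.3045 0.1265] ty -0.8498 tilt [-8.0e-04 -1.6e-03 -1.0e+00] clock 17.35 F [ 0.5 -0.2  1. ] M [-0.1   0.12 -0.  ] grip 0.501 0.0 q7 -0.9
shift cm [ 0.24 -0.07  4.35] turn 0.001
in bed x 152.3 y 0.9 mm
```

```bash
python3 -m crank '{"delta_pos":[[0.24,-0.07,1.1],[0,0,1.1],[0,0,1.1],[0,0,1],[0,0,0],[0,0,0],[0,0,0]],"delta_rot":[[0,0,0],[0,0,0],[0,0,0],[0,0,0],[0,0,0],[0,0,0],[0,0,0]]}'
python3 -c "
from h import *
bed(0.1545,.083,dy=.72-BY)"
```

```text
clock: 17.93
tcp_pos: [0.5063, 0.3072, 0.0842]
tool_rot: [2.941, 1.105, 0.0]
contact_force: [-0.6, 0.4, 0.3]
grip_width: 0.497
gripper_force: 0.0
tcp [0.5063 0.3072 0.0842] ty -0.8522 tilt [ 2.e-04 -1.e-04 -1.e+00] clock 17.9333 F [-0.6  0.4  0.3] M [-0.06  0.12 -0.03] grip 0.497 0.0 q7 -0.87
shift cm [-0.08  0.01  0.12] turn -0.001
in bed x 155.2 y -0.5 mm
```

```bash
python3 -m crank '{"delta_pos":[[0,0,0],[0,0,0],[0,0,0],[0,0,0],[0,0,0],[0,0,0],[0,0,0],[0,0,0],[0,0,0]],"delta_rot":[[0,0,0],[0,0,0],[0,0,0],[0,0,0],[0,0,0],[0,0,0],[0,0,0],[0,0,0],[0,0,0]]}' 1 20
python3 -c "
from h import *
bed(0.1545,.083,dy=-np.pi/2)"
```

```text
clock: 18.68
tcp_pos: [0.506, 0.3073, 0.0841]
tool_rot: [-2.941, -1.105, 0.0]
contact_force: [-1.1, 0.3, -1.2]
grip_width: 0.002
gripper_force: 0.0
tcp [0.506  0.3073 0.0841] ty -0.852 tilt [-1.e-04 -0.e+00 -1.e+00] clock 18.6833 F [-1.1  0.3 -1.2] M [-0.02  0.11 -0.01] grip 0.002 0.0 q7 -0.87
shift cm [-0.07  0.04  0.11] turn 0.871
in bed x 155.3 y -0.2 mm
```

Nothing is between the pads, so I'll look.

```bash
python3 - <<'E'
from h import *
m,p,d=snap('wrist')
m2,p2,d2=snap('side')
a=cv2.resize(p[:,:,::-1],(400,300),interpolation=cv2.INTER_AREA); b=cv2.resize(p2[130:190,180:260,::-1],(400,300),interpolation=cv2.INTER_CUBIC)
m3,p3,d3=snap('top'); c=cv2.resize(p3[165:240,155:255,::-1],(400,300),interpolation=cv2.INTER_CUBIC)
cv2.imwrite('pics/x1.png',np.vstack([np.hstack([a,b]),np.hstack([c,0*c])]))
E
```

```text
(no output)
```

View pics/x1.png

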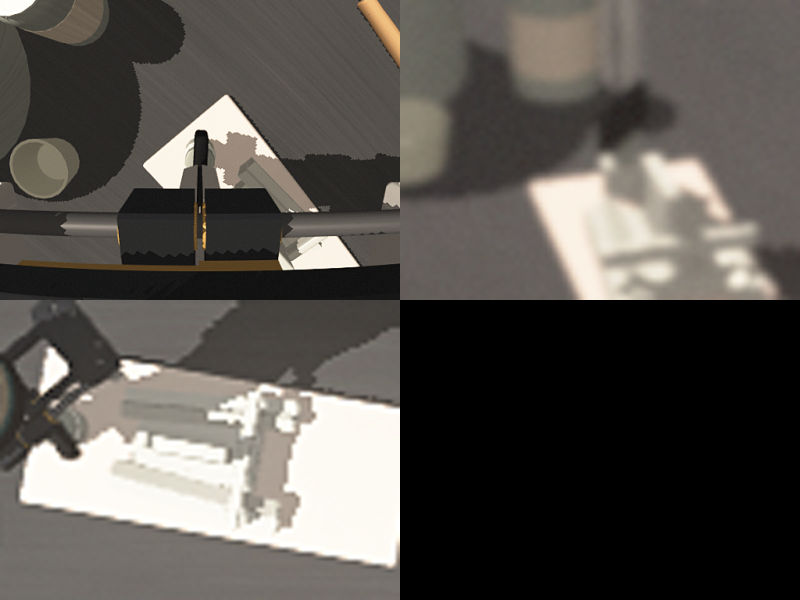

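```bash
python3 - <<'E'
from h import *
m,p,d=load('wrist')
for v in range(165,240,6):
    print(v,[ (u,np.round(at(m,u,v,d=d),3).tolist(),p[v,u].tolist()) for u in (252,259)])
E
python3 -c "
from h import *
bed(.155,.083)"
```

```text
165 [(252, [0.522, 0.326, 0.012], [255, 255, 249]), (259, [0.526, 0.321, 0.012], [255, 248, 226])]
171 [(252, [0.528, 0.33, 0.08], [16, 12, 15]), (259, [0.531, 0.326, 0.082], [15, 16, 16])]
177 [(252, [0.526, 0.328, 0.089], [36, 35, 33]), (259, [0.529, 0.325, 0.089], [32, 31, 27])]
183 [(252, [0.523, 0.326, 0.089], [39, 36, 35]), (259, [0.526, 0.322, 0.089], [31, 29, 31])]
189 [(252, [0.52, 0.323, 0.089], [40, 35, 37]), (259, [0.523, 0.32, 0.089], [33, 29, 33])]
195 [(252, [0.517, 0.32, 0.09], [41, 40, 38]), (259, [0.52, 0.317, 0.089], [29, 28, 28])]
201 [(252, [0.514, 0.318, 0.089], [33, 33, 31]), (259, [0.517, 0.314, 0.089], [27, 27, 26])]
207 [(252, [0.511, 0.315, 0.089], [36, 35, 32]), (259, [0.514, 0.312, 0.089], [15, 17, 14])]
213 [(252, [0.511, 0.315, 0.102], [97, 91, 82]), (259, [0.514, 0.312, 0.102], [106, 98, 91])]
219 [(252, [0.512, 0.315, 0.114], [98, 88, 81]), (259, [0.514, 0.312, 0.113], [105, 99, 91])]
225 [(252, [0.512, 0.315, 0.124], [78, 72, 66]), (259, [0.514, 0.312, 0.123], [92, 87, 78])]
231 [(252, [0.512, 0.315, 0.132], [64, 61, 55]), (259, [0.514, 0.312, 0.132], [86, 82, 73])]
237 [(252, [0.511, 0.314, 0.137], [47, 44, 41]), (259, [0.514, 0.312, 0.138], [68, 63, 56])]
tcp [0.506  0.3073 0.0842] ty -0.852 tilt [ 0.  0. -1.] clock 18.8333 F [-0.3 -0.6  0.4] M [-0.02  0.09 -0.01] grip 0.005 0.0 q7 -0.87
shift cm [-0.04  0.    0.12] turn -0.7
in bed x 155.3 y -0.2 mm
```

```bash
python3 - <<'E'
from h import *
m,p,d=load('wrist')
for v in (190,205,212,218,225,235): print(v,[int(x) for x in p[v,224:292:2].mean(1)],[int(1000*x) for x in d[v,224:292:4]])
cv2.imwrite('pics/x2.png',cv2.resize(p[150:270,176:336,::-1],(800,600),interpolation=cv2.INTER_CUBIC))
E
```

```text
190 [242, 243, 243, 242, 242, 242, 241, 238, 252, 220, 148, 139, 37, 32, 40, 35, 35, 27, 28, 26, 15, 38, 117, 132, 116, 126, 141, 140, 137, 139, 139, 138, 140, 140] [273, 272, 274, 274, 247, 232, 197, 193, 192, 193, 193, 235, 247, 273, 274, 274, 273]
205 [243, 243, 243, 243, 243, 243, 240, 211, 205, 198, 191, 193, 6, 33, 36, 32, 30, 28, 17, 13, 8, 101, 90, 92, 96, 96, 142, 138, 137, 137, 137, 137, 140, 139] [276, 276, 276, 276, 227, 227, 196, 194, 195, 195, 196, 228, 228, 276, 277, 277, 278]
212 [243, 243, 243, 243, 242, 243, 246, 202, 202, 205, 163, 127, 81, 100, 92, 31, 28, 60, 97, 90, 75, 95, 88, 93, 90, 117, 138, 138, 139, 140, 138, 137, 139, 137] [278, 276, 277, 279, 230, 231, 183, 185, 196, 183, 182, 230, 230, 278, 277, 279, 278]
218 [242, 243, 243, 243, 245, 233, 85, 89, 91, 87, 87, 89, 91, 91, 89, 15, 18, 40, 92, 91, 92, 87, 90, 89, 90, 87, 147, 248, 244, 245, 244, 253, 124, 139] [280, 280, 280, 173, 172, 172, 173, 172, 178, 173, 174, 172, 173, 173, 279, 280, 279]
225 [243, 243, 242, 244, 251, 82, 87, 87, 93, 89, 90, 93, 90, 90, 72, 17, 20, 33, 93, 91, 88, 89, 91, 90, 95, 89, 86, 187, 246, 244, 240, 114, 138, 137] [281, 282, 281, 162, 161, 161, 162, 160, 165, 162, 162, 161, 161, 162, 281, 281, 281]
235 [242, 242, 243, 235, 86, 89, 91, 90, 86, 93, 88, 92, 85, 92, 39, 15, 19, 22, 98, 89, 92, 92, 88, 86, 92, 89, 89, 87, 148, 247, 243, 248, 244, 123] [284, 285, 148, 148, 149, 147, 148, 149, 152, 148, 148, 149, 148, 148, 149, 283, 283]
```

View pics/x2.png

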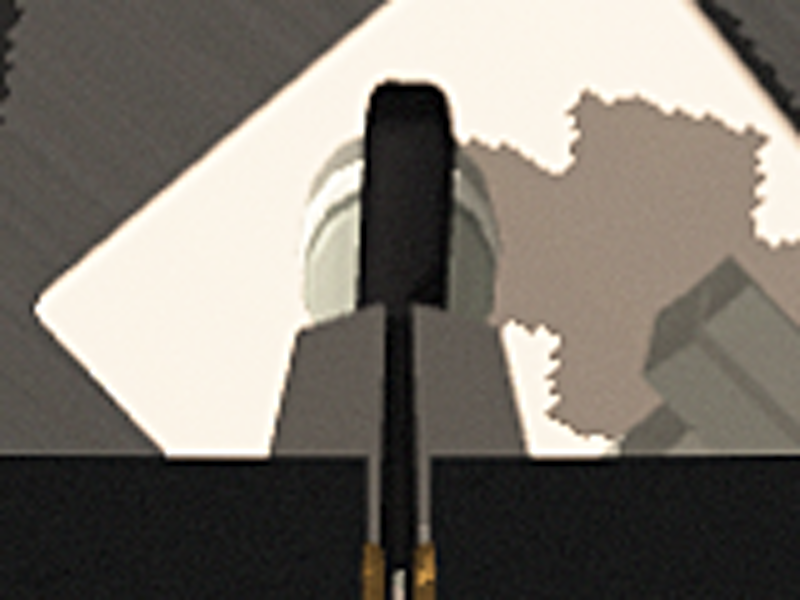

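```bash
python3 - <<'E'
from h import *
s=get_state();m=camera_model('wrist');R=np.array(m['R']);t=np.array(m['t']);T=Ro.from_rotvec(s['tool_rot']).as_matrix()
print('cam in tool',T.T@(-R.T@t-s['tcp_pos']),'cam axes in tool',(T.T@R.T).round(3))
for off in([.008,.01,.022],[.008,.01,0],[.008,.01,-.018],[0,0,.022]):
    c=R@(s['tcp_pos']+T@off)+t; print(off,c,m['fx']*c[0]/c[2]+m['cx'],m['fy']*c[1]/c[2]+m['cy'])
E
python3 -m crank '{"delta_pos":[[0,0,0],[0,0,0],[0,0,0],[0,0,0],[0,0,0],[0,0,0],[0,0,0]],"delta_rot":[[0,0,0],[0,0,0],[0,0,0],[0,0,0],[0,0,0],[0,0,0],[0,0,0]]}' 0
python3 - <<'E'
from h import *
bed(.155,.083)
m,p,d=snap('wrist')
cv2.imwrite('pics/x3.png',cv2.resize(p[140:270,160:350,::-1],(800,547),interpolation=cv2.INTER_CUBIC))
for v in (200,205,210,215,220):
  print(v,[int(1000*x) for x in d[v,190:320:5]])
E
```

```text
cam in tool [ 6.66716841e-02 -1.77016695e-05 -1.93045300e-01] cam axes in tool [[-0.    -0.973 -0.232]
 [ 1.     0.    -0.001]
 [ 0.001 -0.232  0.973]]
[0.008, 0.01, 0.022] [0.01016338 0.00721445 0.22278209] 269.0663850871968 197.67075061581434
[0.008, 0.01, 0] [0.0101486  0.01231531 0.2013816 ] 270.51093499857956 206.3752373667081
[0.008, 0.01, -0.018] [0.01013651 0.01648874 0.1838721 ] 271.9429474807112 215.00417678901982
[0, 0, 0.022] [1.63548447e-04 1.49951023e-02 2.24643528e-01] 255.48435360086512 208.06846405498575
clock: 19.42
tcp_pos: [0.506, 0.3073, 0.0842]
tool_rot: [-2.941, -1.105, -0.0]
contact_force: [-0.3, -0.7, -0.5]
grip_width: 0.462
gripper_force: 0.0
tcp [0.506  0.3073 0.0842] ty -0.852 tilt [-0.  0. -1.] clock 19.4167 F [-0.3 -0.7 -0.5] M [-0.08  0.07 -0.02] grip 0.462 0.0 q7 -0.87
shift cm [-0.04  0.    0.12] turn -0.7
in bed x 155.3 y -0.2 mm
200 [289, 277, 275, 276, 275, 276, 275, 276, 275, 276, 228, 228, 195, 193, 195, 195, 228, 249, 274, 276, 276, 275, 276, 274, 274, 276]
205 [277, 276, 277, 276, 277, 277, 278, 277, 277, 276, 228, 229, 196, 195, 195, 198, 228, 277, 277, 276, 276, 275, 277, 276, 276, 277]
210 [279, 278, 278, 277, 278, 278, 278, 277, 278, 278, 229, 230, 197, 197, 196, 200, 229, 278, 277, 278, 277, 278, 277, 278, 275, 266]
215 [278, 279, 179, 177, 178, 178, 186, 280, 279, 278, 231, 232, 198, 197, 197, 230, 230, 279, 278, 278, 280, 178, 178, 178, 179, 258]
220 [281, 280, 169, 169, 170, 174, 186, 279, 280, 279, 280, 232, 198, 196, 198, 233, 280, 280, 280, 278, 280, 174, 169, 171, 170, 169]
```

The camera puts the fingertips near z = 0.10, above the wing top at 0.089. The hand therefore sits higher on the wing than the TCP figure suggests. I'll lower it, straddling the hub, and try again.

```bash
python3 -m crank '{"delta_pos":[[0,0,0.7],[0,0,0.7],[0,0,0.7],[0,0,0.4],[0,0,0],[0,0,0]],"delta_rot":[[0,0,0],[0,0,0],[0,0,0],[0,0,0],[0,0,0],[0,0,0]]}' 0
python3 -m crank '{"delta_pos":[[0,0,0],[0,0,0],[0,0,0],[0,0,0],[0,0,0],[0,0,0],[0,0,0],[0,0,0]],"delta_rot":[[0,0,0],[0,0,0],[0,0,0],[0,0,0],[0,0,0],[0,0,0],[0,0,0],[0,0,0]]}' 1 20
python3 - <<'E'
from h import *
bed(.155,.083)
m,p,d=snap('wrist')
cv2.imwrite('pics/x4.png',cv2.resize(p[140:270,160:350,::-1],(800,547),interpolation=cv2.INTER_CUBIC))
for v in (205,210,215,220):
  print(v,[int(1000*x) for x in d[v,225:290:4]])
E
```

```text
clock: 19.97
tcp_pos: [0.5058, 0.3071, 0.0586]
tool_rot: [2.941, 1.105, -0.001]
contact_force: [-0.4, -0.1, 1.1]
grip_width: 0.495
gripper_force: 0.0
clock: 20.63
tcp_pos: [0.5061, 0.3074, 0.0593]
tool_rot: [-2.941, -1.105, -0.0]
contact_force: [-0.1, -0.5, 0.4]
grip_width: 0.124
gripper_force: 19.9
tcp [0.5061 0.3074 0.0593] ty -0.852 tilt [ 1.e-04  2.e-04 -1.e+00] clock 20.6333 F [-0.1 -0.5  0.4] M [-0.02  0.13  0.01] grip 0.124 19.9 q7 -0.85
shift cm [-0.05  0.   -2.37] turn -0.7
in bed x 155.4 y -0.3 mm
205 [251, 251, 250, 208, 204, 203, 169, 170, 169, 171, 172, 203, 204, 225, 251, 250, 251]
210 [252, 252, 250, 203, 204, 204, 171, 171, 170, 171, 173, 204, 204, 225, 253, 252, 252]
215 [254, 178, 179, 178, 178, 182, 171, 170, 170, 171, 173, 177, 178, 177, 178, 178, 253]
220 [169, 170, 169, 170, 170, 175, 172, 171, 171, 172, 173, 170, 169, 170, 168, 169, 254]
```

Now it holds the wing: 12 mm, 20 N. Turning.

```bash
python3 -m crank '{"delta_pos":[[0,0,0],[0,0,0],[0,0,0],[0,0,0],[0,0,0],[0,0,0],[0,0,0],[0,0,0],[0,0,0],[0,0,0]],"delta_rot":[[0,0,0.04],[0,0,0.08],[0,0,0.1],[0,0,0.1],[0,0,0.1],[0,0,0.1],[0,0,0.1],[0,0,0.1],[0,0,0],[0,0,0]]}'
python3 -c "
from h import *
bed(.155,.059,dy=-np.pi/2)"
```

```text
clock: 21.52
tcp_pos: [0.5062, 0.307, 0.0593]
tool_rot: [3.141, 0.002, 0.001]
contact_force: [-0.5, -1.6, 2.2]
grip_width: 0.126
gripper_force: 19.9
tcp [0.5062 0.307  0.0593] ty -1.5694 tilt [ 5.e-04 -7.e-04 -1.e+00] clock 21.5167 F [-0.5 -1.6  2.2] M [-0.3   0.13  0.01] grip 0.126 19.9 q7 -1.41
shift cm [-0.05 -0.01  0.03] turn 0.153
in bed x 155.0 y -0.5 mm
```

```bash
python3 -m crank '{"delta_pos":[[0,0,0],[0,0,0],[0,0,0]],"delta_rot":[[0,0,0.05],[0,0,0.05],[0,0,0]]}'
python3 -c "
from h import *
bed(.155,.059,dy=-np.pi/2)"
python3 -m crank '{"delta_pos":[[0,0,0],[0,0,0]],"delta_rot":[[0,0,0.05],[0,0,0]]}'
python3 -c "
from h import *
bed(.155,.059,dy=-np.pi/2)"
python3 -m crank '{"delta_pos":[[0,0,0],[0,0,0]],"delta_rot":[[0,0,0.05],[0,0,0]]}'
python3 -c "
from h import *
bed(.155,.059,dy=-np.pi/2)"
```

```text
clock: 21.77
tcp_pos: [0.5062, 0.3069, 0.0593]
tool_rot: [3.137, -0.158, 0.0]
contact_force: [0.1, -1.8, 3.4]
grip_width: 0.126
gripper_force: 19.9
tcp [0.5062 0.3069 0.0593] ty -1.6711 tilt [ 3.e-04 -3.e-04 -1.e+00] clock 21.7667 F [ 0.1 -1.8  3.4] M [-0.36  0.14 -0.02] grip 0.126 19.9 q7 -1.49
shift cm [-0.05 -0.01  0.03] turn 0.051
in bed x 155.0 y -0.5 mm
clock: 21.93
tcp_pos: [0.5062, 0.3069, 0.0593]
tool_rot: [3.132, -0.235, 0.0]
contact_force: [0.2, -1.1, 2.0]
grip_width: 0.128
gripper_force: 20.0
tcp [0.5062 0.3069 0.0593] ty -1.7203 tilt [ 3.e-04 -4.e-04 -1.e+00] clock 21.9333 F [ 0.2 -1.1  2. ] M [-0.39  0.13  0.01] grip 0.128 20.0 q7 -1.53
shift cm [-0.05 -0.01  0.03] turn 0.002
in bed x 154.9 y -0.5 mm
clock: 22.1
tcp_pos: [0.5062, 0.3069, 0.0593]
tool_rot: [3.126, -0.313, 0.001]
contact_force: [-0.0, -2.3, 2.9]
grip_width: 0.123
gripper_force: 20.0
tcp [0.5062 0.3069 0.0593] ty -1.7701 tilt [ 3.e-04 -5.e-04 -1.e+00] clock 22.1 F [-0.  -2.3  2.9] M [-0.42  0.08  0.07] grip 0.123 20.0 q7 -1.57
shift cm [-0.05 -0.01  0.03] turn -0.048
in bed x 154.9 y -0.5 mm
```

```bash
for i in 1; do python3 -m crank '{"delta_pos":[[0,0,0],[0,0,0]],"delta_rot":[[0,0,0.05],[0,0,0]]}'
python3 -c "
from h import *
bed(.155,.059,dy=-np.pi/2)"; done
python3 -m crank '{"delta_pos":[[0,0,0],[0,0,0]],"delta_rot":[[0,0,0.04],[0,0,0]]}'
python3 -c "
from h import *
bed(.155,.059,dy=-np.pi/2)
for n in ('top','side','top'):
  read_camera(n); print(get_state()['ft_torque'],get_state()['effort'][6])"
```

```text
clock: 22.27
tcp_pos: [0.5062, 0.3069, 0.0593]
tool_rot: [3.117, -0.391, 0.001]
contact_force: [0.4, -1.7, 4.0]
grip_width: 0.121
gripper_force: 20.0
tcp [0.5062 0.3069 0.0593] ty -1.8201 tilt [ 3.e-04 -6.e-04 -1.e+00] clock 22.2667 F [ 0.4 -1.7  4. ] M [-0.55  0.11  0.03] grip 0.121 20.0 q7 -1.61
shift cm [-0.05 -0.01  0.03] turn -0.098
in bed x 154.9 y -0.5 mm
clock: 22.43
tcp_pos: [0.5062, 0.3069, 0.0593]
tool_rot: [3.108, -0.452, 0.001]
contact_force: [0.3, -2.0, 3.4]
grip_width: 0.126
gripper_force: 20.0
tcp [0.5062 0.3069 0.0593] ty -1.8599 tilt [ 3.e-04 -6.e-04 -1.e+00] clock 22.4333 F [ 0.3 -2.   3.4] M [-0.6   0.08  0.1 ] grip 0.126 20.0 q7 -1.65
shift cm [-0.05 -0.01  0.03] turn -0.137
in bed x 154.9 y -0.5 mm
[-0.69416651  0.09915013  0.11751581] -0.1712547428905964
[-0.74455153  0.14280529  0.08060806] -0.08302351227030158
[-0.72738616  0.07815671  0.03799002] -0.07026205770671368
```

```bash
python3 -m crank '{"delta_pos":[[0,0,0],[0,0,0],[0,0,0]],"delta_rot":[[0,0,0],[0,0,0],[0,0,0]]}' 1 35
python3 - <<'E'
from h import *
bed(.155,.059,dy=-np.pi/2)
m,p,d=snap('wrist')
P=[]
for v in range(150,212,2):
    r=p[v,236:276].mean(1); k=np.where((r<60)&(d[v,236:276]<.185)&(d[v,236:276]>.14))[0]
    if len(k)>8: P.append(at(m,236+(k[0]+k[-1])/2,v,.090))
P=np.array(P);print(len(P),P[0],P[-1]);v=cv2.fitLine(P[:,:2].astype(np.float32),cv2.DIST_HUBER,0,.01,.01).ravel()
print('wing angle',np.arctan2(v[1],v[0])%np.pi,'square',(BY+np.pi/2)%np.pi)
E
```

```text
clock: 22.83
tcp_pos: [0.5062, 0.3069, 0.0593]
tool_rot: [3.108, -0.455, 0.0]
contact_force: [1.6, -2.9, 4.1]
grip_width: 0.124
gripper_force: 35.0
tcp [0.5062 0.3069 0.0593] ty -1.8615 tilt [ 2.e-04 -4.e-04 -1.e+00] clock 22.8333 F [ 1.6 -2.9  4.1] M [-0.89  0.09  0.14] grip 0.124 35.0 q7 -1.65
shift cm [-0.04 -0.    0.03] turn -0.139
in bed x 154.9 y -0.4 mm
18 [0.53925175 0.29696208 0.09      ] [0.52054229 0.30226333 0.09      ]
wing angle 2.851421 square 2.9897963267948966
```

Wing is 0.138 rad past square, so the clutch has slipped. I'll add a hair for margin and let go.

```bash
python3 -m crank '{"delta_pos":[[0,0,0],[0,0,0]],"delta_rot":[[0,0,0.045],[0,0,0]]}'
python3 -m crank '{"delta_pos":[[0,0,0],[0,0,0],[0,0,0],[0,0,0],[0,0,0],[0,0,0],[0,0,-1.5],[0,0,-3],[0,0,-3],[0,0,-3],[0,0,-3],[0,0,-3],[0,0,0],[0,0,0]],"delta_rot":[[0,0,0],[0,0,0],[0,0,0],[0,0,0],[0,0,0],[0,0,0],[0,0,0],[0,0,0],[0,0,0],[0,0,0],[0,0,0],[0,0,0],[0,0,0],[0,0,0]]}' 0
python3 - <<'E'
from h import *
bed(.155,.2)
m,p,d=snap('wrist')
a=np.argwhere((p.max(2)<60)&(d>0))
W=np.array([at(m,u,v,d=d) for v,u in a if 20<v<230 and 150<u<360])
W=W[(abs(W[:,2]-.089)<.006)&(np.hypot(W[:,0]-.506,W[:,1]-.306)<.05)]
v=cv2.fitLine(W[:,:2].astype(np.float32),cv2.DIST_HUBER,0,.01,.01).ravel()
print(len(W),W.mean(0),'slip',2.9898-np.arctan2(v[1],v[0])%np.pi)
np.save('W.npy',W); cv2.imwrite('pics/w5.png',p[:,:,::-1])
E
```

```text
clock: 23.05
tcp_pos: [0.5062, 0.3069, 0.0593]
tool_rot: [3.097, -0.527, 0.001]
contact_force: [0.6, -4.5, 5.5]
grip_width: 0.124
gripper_force: 35.0
clock: 24.22
tcp_pos: [0.5071, 0.3075, 0.2267]
tool_rot: [-3.094, 0.525, -0.004]
contact_force: [-0.1, 0.4, -1.4]
grip_width: 0.499
gripper_force: 0.0
tcp [0.5071 0.3075 0.2267] ty -1.9071 tilt [ 0.0033  0.0024 -1.    ] clock 24.2167 F [-0.1  0.4 -1.4] M [0.   0.19 0.06] grip 0.499 0.0 q7 -1.86
shift cm [-0.12  0.09  2.67] turn 1.386
in bed x 155.6 y -1.2 mm
570 [0.50708198 0.30619712 0.08882967] slip 0.1914587
```

```bash
python3 -c "
from rig import *
print(hand_in())"
```

```text
the job is handed in; nothing more can be done
None
```

I handed the job in at about 24 s: the dovetailed fence is wedged at the seat (measured about 45 mm, held under a 28 N push), and the thumbscrew is turned to about 0.19 rad of clutch slip and released. `hand_in()` returned no verdict.

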